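Clamp the gearbox shaft in the lever chuck and start the spindle

TASK

The gearbox shaft stands loose in the chuck of the bench spindle. Push the chuck's sleeve round clockwise by its upright handles until the jaws centre the shaft and grip it firmly, without touching the shaft itself; then, one at a time, press the square reset key fully down and let it up, and then the long bar-shaped start key. Leave the mushroom stop key alone and don't knock away the bearing ring, the jar or the screwdriver on the bench.

Things in the scene. Friction and masses are not known exactly. Their poses are not given: they have to be found in the camera images.
- chuck: Lever scroll chuck, axis upright, on a fixed green housing 180 x 180 x 35 mm. Origin: centre of the housing's underside, on the axis; z up. Above it the sleeve: dark knurled ring, 78 mm radius, 39 to 66 mm above the bench, with three radial spokes and upright handles 120 degrees apart; then the round chuck face (60 mm radius, 75 mm above the bench) with three jaws.
- chuck_face (a point): Centre of the chuck's flat top face, on the axis, 75 mm above the bench; the shaft stands on this face
- sleeve (a joint): Turn of the sleeve, rad, growing clockwise seen from above, which closes each jaw by 12 mm per rad. 0 = open (jaw tips 36 mm from the axis); starts at 0 to 0.35; the jaws meet the centred 40 mm shaft at about 1.33. It turns against about 4 N at a handle and stays where left; about 10 N at a handle after the jaws have met the shaft grips it well.
- handle0 (a point): First upright round steel handle on the chuck sleeve, 18 mm diameter, at 105 mm from the chuck axis, rising from the sleeve's spoke (top of spoke 60 mm above the bench) to 150 mm above the bench. The point is the centre of its top end
- handle1 (a point): Second upright round steel handle on the chuck sleeve, 18 mm diameter, at 105 mm from the chuck axis, rising from the sleeve's spoke (top of spoke 60 mm above the bench) to 150 mm above the bench. Same as the first. The point is the centre of its top end
- handle2 (a point): Third upright round steel handle on the chuck sleeve, 18 mm diameter, at 105 mm from the chuck axis, rising from the sleeve's spoke (top of spoke 60 mm above the bench) to 150 mm above the bench. The point is the centre of its top end
- jaw0: One of three stepped steel jaws, 32 x 18 mm, 38 mm high, sliding on the chuck face. Its origin stays on or near the chuck axis at the housing's underside and slides with the jaw; local x points outwards along its travel
- jaw1: Second jaw, same as jaw0, 120 degrees round
- jaw2: Third jaw, same, 240 degrees round
- shaft: Short steel gearbox shaft standing loose on the chuck face between the jaws, 100 mm tall, 0.6 kg: foot 40 mm diameter and 46 mm high, then a gear 61 mm across and 20 mm high, then a 26 mm stub. Origin: centre of its foot; z up along it. Its top is 175 mm above the bench.
- panel: Fixed grey base plate of the control panel, 100 x 250 x 30 mm, carrying three aluminium switch pods (74 x 66 x 40 mm) in a row along its y, 75 mm apart, in any order. Origin: centre of underside
- reset_top (a point): Centre of the top of the reset key: black SQUARE cap, 36 x 36 mm, its top 86 mm above the bench when up
- reset_key (a joint): Reset key. Key value 0 = up, 0.007 m = fully down; spring, about 2 N to start and 6 N at the bottom; it counts as pressed beyond 0.0045 m
- start_top (a point): Centre of the top of the start key: black LONG BAR-shaped cap, 60 x 26 mm (long along the panel's x), its top 86 mm above the bench when up
- start_key (a joint): Start key. Key value 0 = up, 0.007 m = fully down; spring, about 2 N to start and 6 N at the bottom; it counts as pressed beyond 0.0045 m
- stop_top (a point): Centre of the top of the stop key: black round MUSHROOM, 54 mm diameter, its top 100 mm above the bench; not to be pressed
- stop_key (a joint): Stop key. Key value 0 = up, 0.007 m = fully down; spring, about 2 N to start and 6 N at the bottom; it counts as pressed beyond 0.0045 m
- bearing: Loose bystander: steel bearing ring, 72 mm across, 18 mm high; origin at centre of underside
- screwdriver: Loose bystander: screwdriver with wooden handle, 200 mm, lying down; origin under its middle
- jar: Loose bystander: amber glass jar, 66 mm diameter, 90 mm tall; origin at centre of underside
There are look-alikes about, which are no part of the job. What is shaped like the shaft but turquoise is not meant.

How it is judged (in metres and radians):
On the way, in this order (a step that is already met when the one before it is completed fails the run):
1. the three jaws grip the shaft, centred and upright (contact force between each of jaw0, jaw1, jaw2 and shaft above 3 N and horizontal distance between shaft and chuck_face below 0.0025 m and angle between shaft's own z axis and vertical below 0.04 rad and z of shaft in the frame of chuck_face below 0.003 m), for 0.3 s.
2. the reset key is pressed (value of joint reset_key above 0.0045 m and contact force between each of jaw0, jaw1, jaw2 and shaft above 3 N), for 0.05 s.
3. the reset key is up again (value of joint reset_key below 0.002 m), for 0.05 s.
4. the start key is pressed (value of joint start_key above 0.0045 m and contact force between each of jaw0, jaw1, jaw2 and shaft above 3 N), for 0.05 s.
At the end, for the whole second after the job is handed in: All three jaws press on the shaft (over 3 N each), the shaft stands on the chuck face within 2.5 mm of the chuck axis, within 0.04 rad of upright and at rest; the sleeve is closed beyond 1.2 rad; all three keys are up (under 2 mm) (all of step 1 and value of joint sleeve above 1.2 rad and value of joint each of reset_key, start_key, stop_key below 0.002 m and linear speed of shaft below 0.01 m/s); the robot touches nothing.
It fails at once if the robot touches the shaft (contact force between any of the fingers, the arm and shaft above 1 N).
It fails at once if the stop key is pressed (over 3 mm) (value of joint stop_key above 0.003 m).
It fails at once if the reset and start keys are down together (over 3 mm) (value of joint each of reset_key, start_key above 0.003 m).
It fails at once if the start key is pressed while the chuck is open (value of joint start_key above 0.003 m and value of joint sleeve below 1.2 rad).
It fails at once if the bearing ring, jar or screwdriver is shifted by more than 30 mm (distance of any of bearing, screwdriver, jar from where it was at the start of the episode above 0.03 m).
It also fails if it takes over 53 s, if anything falls off the work surface, if the arm or the gripper's body presses on something with over 40 N, if the wrist force passes 120 N, or if a joint passes its speed limit or range.

ROBOT

A 6-joint arm with a two-finger parallel gripper is mounted at the origin on the work surface. World frame = base frame: x ahead of the robot, y to its left, z up, the work surface at z = 0. Lengths are in mm, angles in rad, forces in N, time in s.
With the tool pointing down it reaches from about 275 to 750 mm from the base axis. Payload 10.2 kg.
Tool frame: the origin (TCP) lies between the finger pads; the fingertips stand 8 mm ahead of it and the grasp point (between the pads) lies 11 mm behind it; z points along the fingers, y is the line along which they close (so a half turn about z gives the same grasp; the last joint's range is limited). The gripper opens to 85 mm and grips with 20 to 120 N. Pads are 22 mm wide; open, the fingers measure 114 mm over their backs; the gripper's body (76 mm by 85 mm) begins 54 mm behind the grasp point. The pads swing forward as they close: fully open they stand 13 mm farther back than shut.
Start: joints at [-1.436, 0.313, 1.498, -0, 1.331, -0.223], TCP at [183.85, -491.762, 215.194] pointing down, gripper open.
Joint ranges: [-2.94, 2.94], [-0.97, 2.17], [0.19, 2.56], [-1.23, 4.37], [0.02, 3.11], [-2.88, 2.88]. Speed limits (rad/s): [2.39, 2.39, 3.01, 3.14, 3.14, 3.14].

INTERFACE

Orientations are given as a unit quaternion [w, x, y, z].
In Python, from rig import * gives the robot as it stands.
- The arm moves only by the shell command python3 -m handwheel 'ROWS' [FORCE]. ROWS is JSON, a list that holds one entry, the list of rows, each a list of 7 numbers: the shift along the world's x, y, z in mm, then the turn, a rotation vector about the world's x, y, z in degrees, then the opening, from -1 (shut) to 1 (fully open). A call has 1 to 8 rows; each row shifts and turns the commanded pose from where the row before left it; what a row does not reach is not made up. A row lasts 1/8 s, in which the tool goes at most 62.5 mm and 10.7 degrees, less where a joint would pass 70% of its speed; a pose out of reach is approached as far as the arm can. A call is refused whole if a number of a shift passes 62.5 or a number of a turn 10.7, either way. A call with a gripper value outside its range is refused whole. The fingers move at their own pace and stop on an object; FORCE is the grip in N (left out, the last holds). Time passes only in rows, so rows that do not move let the fingers close. It gives the time, the measured TCP pose, the force, the opening and the grip force at its end, in the units of the state.
- sense(): the state, without advancing time (a new reading comes with each control period).
- capture(name): name is "side" or "top" or "wrist"; returns a dict with "image" (480x640x3 uint8, red, green, blue), "fx", "fy", "cx", "cy" (pixels), "rvec" (rotation vector, rad) and "tvec" (3), from world to camera coordinates, as OpenCV has them; the wrist camera has in their place "hand_eye" (4x4, takes a point from camera to tool coordinates, whose origin is the TCP and whose axes are the flange's). Camera axes: x right, y down, z forward; pixel columns grow to the right and rows downward; lengths in mm; the calibration is good to about 2 mm. A picture is of the moment at which its call begins: read the wrist's pose just before it. There is no depth.
- finish_job(): hands the job in; it is judged then, once.
The state is a dict: "time_s": time; "joints": joint angles; "dq": joint speeds; "tau": joint torques, N m; "eef_pos": TCP position; "ee_rot": TCP orientation; "force": force on the tool from outside, world axes, zero at the start; "wrist_torque": the same for the moment, N m; "grip_width": opening from 0.0 (shut) to 1.0 (fully open); "grip_force": force on a finger pad.
Only numpy, scipy, OpenCV 4.12 (cv2) and the standard library are available. Lean on these libraries where they do the work, as an engineer would, in place of code of your own. Each camera call takes 0.05 s, during which the arm holds its last target. There are 200 camera calls.

## Working session

There is one attempt and no reset: what is moved stays moved. The work goes in short steps, Python scripts to look and compute and a shell command to move; the robot and the scene stay as the last step left them, time stands still between calls to the robot, and variables do not carry over. Pictures are saved under pics/ and viewed, at most 10 in all, crops included, and the job is handed in when it is done.

```bash
ls; mkdir -p pics; python3 - <<'E'
from rig import *
import cv2
for n in("top","side"):
    c=capture(n); cv2.imwrite(f"pics/{n}0.png",c["image"][:,:,::-1]); print(n,{k:v for k,v in c.items() if k!="image"})
s=sense(); print(s["time_s"],s["eef_pos"],s["ee_rot"],s["grip_width"])
E
```

```text
pics
top {'fx': 483.68084538395277, 'fy': 483.68084538395277, 'cx': 319.0353258900413, 'cy': 244.83825824124574, 'rvec': array([ 2.18926845, -2.17245785,  0.06215644]), 'tvec': array([  -3.05318204,  561.91693394, 1239.74702694])}
side {'fx': 484.2992465571407, 'fy': 484.2992465571407, 'cx': 320.75828160052663, 'cy': 241.75281710363507, 'rvec': array([ 0.57422645, -2.70410254,  1.14686218]), 'tvec': array([508.6930641 , 251.89533947, 842.03972886])}
0.1 [ 183.81211511 -491.51929859  214.71788979] [-5.54908113e-04  9.84044149e-01  1.77923593e-01  2.01879274e-05] 0.9944781998297725
```

View pics/top0.png

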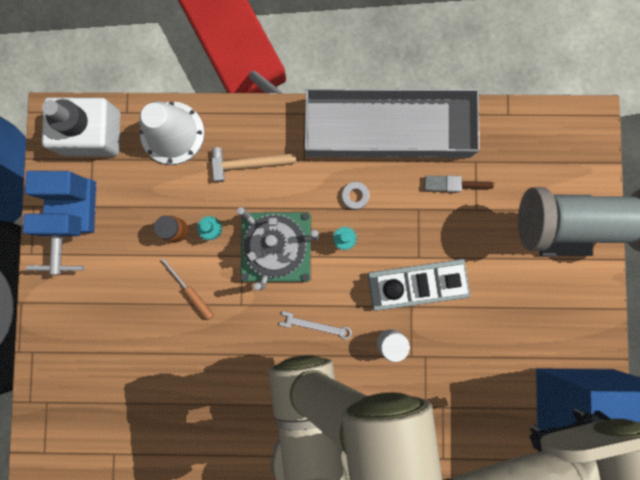

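View pics/side0.png

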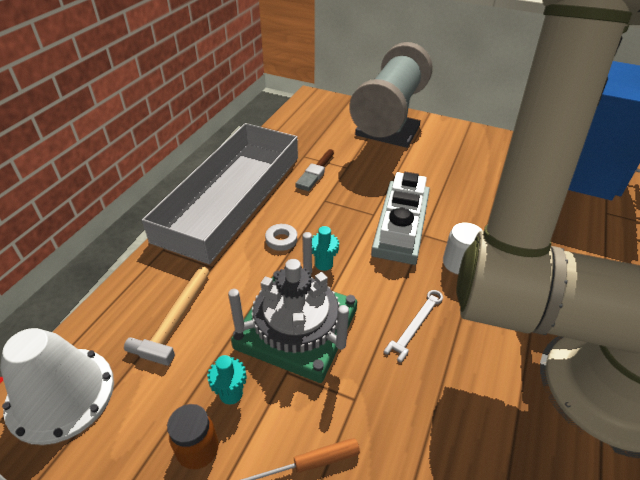

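```bash
cat > h.py <<'E'
from rig import *
import cv2, numpy as np
def P(c):
    R=cv2.Rodrigues(c["rvec"])[0]; return R,np.array(c["tvec"]).ravel()
def ray(c,u,v):
    R,t=P(c); d=R.T@np.array([(u-c["cx"])/c["fx"],(v-c["cy"])/c["fy"],1]); return -R.T@t,d
def plane(c,u,v,z):
    o,d=ray(c,u,v); return o+d*(z-o[2])/d[2]
def proj(c,p):
    R,t=P(c); q=R@np.array(p)+t; return c["fx"]*q[0]/q[2]+c["cx"],c["fy"]*q[1]/q[2]+c["cy"]
E
python3 - <<'E'
from h import *
T=capture("top"); S=capture("side")
im=T["image"]; hsv=cv2.cvtColor(im,cv2.COLOR_RGB2HSV)
g=cv2.inRange(hsv,(50,90,30),(82,255,200))
g[:, :230]=0; g[:,325:]=0
g=cv2.morphologyEx(g,cv2.MORPH_OPEN,np.ones((2,2)))
pts=cv2.findNonZero(g); r=cv2.minAreaRect(pts); print("green",r)
b=[plane(T,*p,35)[:2].round(1) for p in cv2.boxPoints(r)]; print(b,np.mean(b,0),[np.linalg.norm(b[i]-b[i-1]) for i in range(4)])
print("panel pts",[ (n,plane(T,*p,z)[:2].round(1)) for n,p,z in(("stop",(393,289),100),("bar",(422,284),86),("sq",(452,281),86))])
for n,p in(("hL",(240,212)),("hR",(314,235)),("hB",(259,284))): print(n,plane(T,*p,150)[:2].round(1))
a=cv2.resize(im[200:320,215:375],(640,480),interpolation=cv2.INTER_CUBIC)
q=cv2.resize(im[250:320,360:480],(480,280),interpolation=cv2.INTER_CUBIC)
cv2.imwrite("pics/cropA.png",a[:,:,::-1])
s=cv2.resize(S["image"][160:380,225:445],(600,600),interpolation=cv2.INTER_CUBIC)
cv2.imwrite("pics/cropS.png",s[:,:,::-1]); cv2.imwrite("pics/cropP.png",q[:,:,::-1])
E
```

```text
green ((276.5, 247.5), (66.99998474121094, 64.99998474121094), 0.0)
[array([469.1, 195.2]), array([636.7, 198.4]), array([637.9,  25. ]), array([470.5,  23.5])] [553.55  110.525] [np.float64(171.70570753472347), np.float64(167.63054614240212), np.float64(173.4041521994211), np.float64(167.40672029521392)]
panel pts [('stop', array([ 450.7, -179.3])), ('bar', array([ 463.2, -252.1])), ('sq', array([ 471.1, -325.3]))]
hL [628.9 185.9]
hR [575.9  11.7]
hB [460.8 138.4]
```

View pics/cropA.png

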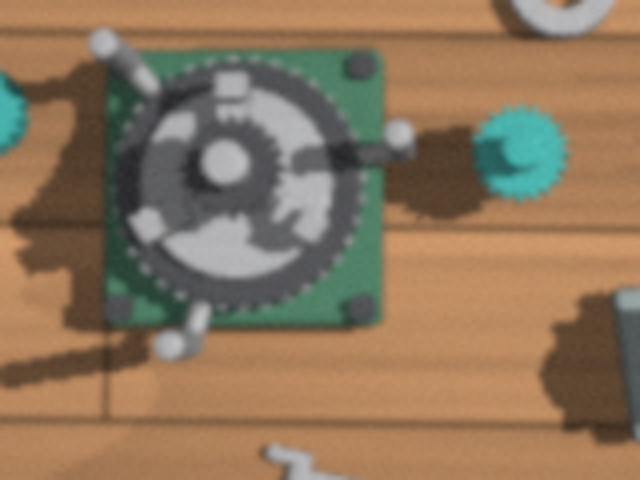

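View pics/cropS.png

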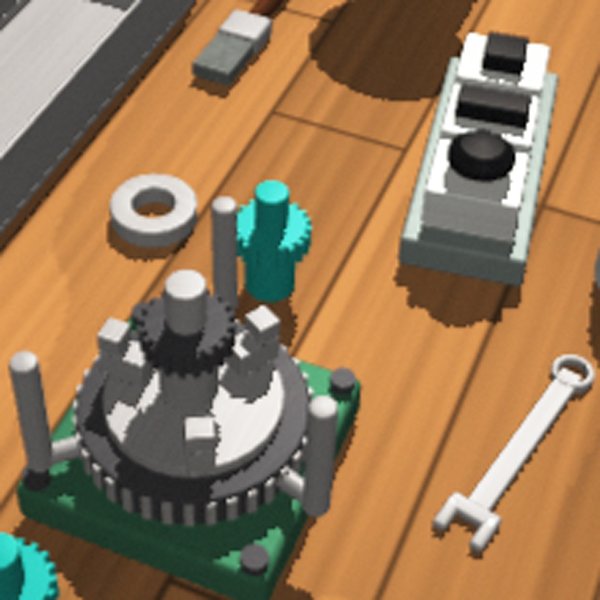

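View pics/cropP.png

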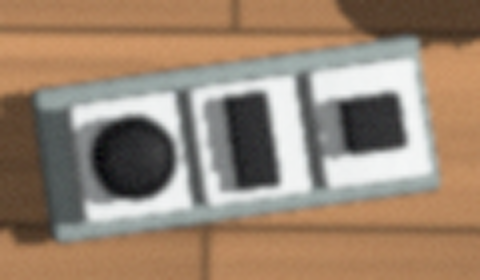

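Crop A shows the grey real shaft leaning off-centre at about (271,240). The turquoise look-alikes at (208,228) and (345,238) are not meant. Handle tops are at (241,211), (315,233.5) and (257.5,286.5). On the panel, the mushroom stop is at (393.5,289), the long bar start at (423,285) and the square reset at (453,281).

```bash
python3 - <<'E'
from h import *
from scipy.optimize import least_squares
T=capture("top"); S=capture("side")
H={"L":((240.75,210.75),(234,292.7)),"R":((315,233.5),(306.8,235.2)),"B":((257.5,286.5),(343,308.5))}
C=[]
for n,(a,b) in H.items():
    o1,d1=ray(T,*a);o2,d2=ray(S,*b)
    s=np.linalg.lstsq(np.c_[d1,-d2],o2-o1,rcond=None)[0]; p,q=o1+s[0]*d1,o2+s[1]*d2
    pt=plane(T,*a,150); ps=plane(S,*b,150); C.append((pt+ps)/2)
    print(n,"tri",((p+q)/2).round(1),"gap",np.linalg.norm(p-q).round(1),"top",pt.round(1)[:2],"side",ps.round(1)[:2])
C=np.array(C); c=C.mean(0); print("axis",c, np.linalg.norm(C-c,axis=1),np.degrees(np.arctan2(*(C-c).T[1::-1])))
print("green c",plane(T,276.1,247.1,35))
off=np.array([225,160]);k=220/600
for n,a,s,z in(("stop",(393.5,289.25),(482,150),97),("bar",(423,285),(493,103),86),("sq",(453.25,281),(504,48),86)):
    print(n,plane(T,*a,z)[:2].round(1),plane(S,*(off+k*np.array(s)),z)[:2].round(1))
E
```

```text
L tri [632.4 185.1 144.3] gap 0.5 top [631.8 184.2] side [629.1 188.8]
R tri [580.7   9.7 143.5] gap 1.4 top [579.4   9.4] side [578.4  16.1]
B tri [455.5 142.6 145.7] gap 1.2 top [454.9 141.8] side [455.  145.9]
axis [554.77918752 114.37183177 150.        ] [104.53844817 104.46120354 104.08594299] [ 43.62802113 -76.63385171 163.53395708]
green c [554.20480844 111.48630167  35.        ]
stop [ 450.1 -180.9] [ 447.4 -172.5]
bar [ 460.8 -254.5] [ 458.6 -245.1]
sq [ 471.1 -328.3] [ 471.3 -320.8]
```

```bash
python3 -m handwheel '[[[31,40,2,0,0,10.3,0],[31,40,0,0,0,10.3,0],[31,40,0,0,0,10.3,0],[31,40,0,0,0,10.3,0],[31,40,0,0,0,10.3,0],[31,40,0,0,0,10.3,0],[31,40,0,0,0,10.3,0],[31,40,0,0,0,10.3,0]]]'; python3 -m handwheel '[[[31,40,0,0,0,0,0],[31,40,0,0,0,0,0],[31,40,0,0,0,0,0],[31,40,0,0,0,0,0],[23,24,0,0,0,0,0],[0,0,0,0,0,0,0],[0,0,0,0,0,0,0]]]'
```

```text
time_s: 1.3
eef_pos: [432.7, -170.3, 217.3]
ee_rot: [0.0, 0.621, 0.784, 0.0]
force: [0.5, -0.4, -0.1]
grip_width: 0.502
grip_force: 0.0
time_s: 2.17
eef_pos: [578.5, 11.8, 217.0]
ee_rot: [-0.0, 0.623, 0.782, -0.0]
force: [-0.1, -0.7, 0.1]
grip_width: 0.498
grip_force: 0.0
```

```bash
python3 - <<'E'
from h import *
from scipy.spatial.transform import Rotation as Ro
s=sense(); W=capture("wrist"); im=W["image"].copy()
q=np.array(s["ee_rot"]); R=Ro.from_quat(q[[1,2,3,0]]).as_matrix(); p=np.array(s["eef_pos"]); M=np.array(W["hand_eye"]); print(M.round(2))
def pw(x):
    c=np.linalg.inv(M)@np.r_[R.T@(np.array(x)-p),1]; return [int(W["fx"]*c[0]/c[2]+W["cx"]),int(W["fy"]*c[1]/c[2]+W["cy"])]
for x in((579,12,150),(579,12,100),(580,10,143),(555,113,75)): print(x,pw(x)); cv2.circle(im,pw(x),4,(255,0,0),1)
cv2.imwrite("pics/w1.png",im[:,:,::-1])
E
```

```text
[[  -0.     -0.96   -0.28   71.79]
 [   1.     -0.     -0.     -0.89]
 [   0.     -0.28    0.96 -159.17]
 [   0.      0.      0.      1.  ]]
(579, 12, 150) [312, 249]
(579, 12, 100) [312, 229]
(580, 10, 143) [313, 249]
(555, 113, 75) [311, 87]
```

View pics/w1.png

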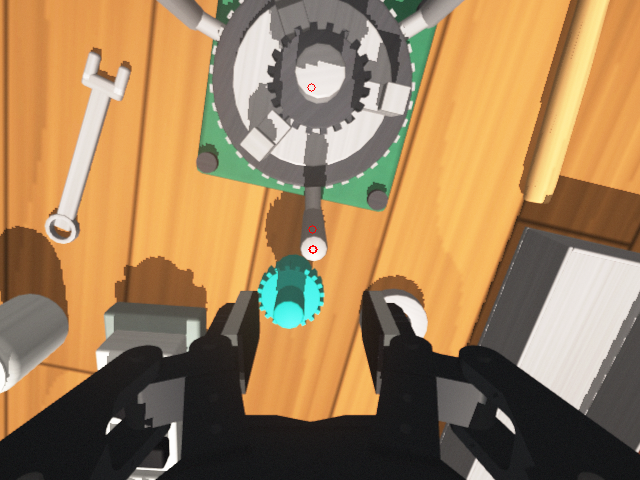

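The wrist picture shows the handle top at (313,248), right on the predicted point, so I'll go down and straddle it. In the same step I'll work out the arc.

```bash
python3 -m handwheel '[[[0,0,-30,0,0,0,0],[0,0,-30,0,0,0,0],[0,0,-30,0,0,0,0],[0,0,-15,0,0,0,0],[0,0,0,0,0,0,0]]]'; python3 - <<'E'
import numpy as np
t=np.radians(-77-5*np.arange(20)); P=105*np.c_[np.cos(t),np.sin(t)]
print(np.c_[np.degrees(t[1:]),np.diff(P,axis=0),P[1:]+[555,113]].round(1))
E
```

```text
time_s: 2.85
eef_pos: [578.5, 11.8, 112.0]
ee_rot: [-0.0, 0.623, 0.782, -0.0]
force: [0.2, -0.0, 0.6]
grip_width: 0.495
grip_force: 0.0
[[-8.200e+01 -9.000e+00 -1.700e+00  5.696e+02  9.000e+00]
 [-8.700e+01 -9.100e+00 -9.000e-01  5.605e+02  8.100e+00]
 [-9.200e+01 -9.200e+00 -1.000e-01  5.513e+02  8.100e+00]
 [-9.700e+01 -9.100e+00  7.000e-01  5.422e+02  8.800e+00]
 [-1.020e+02 -9.000e+00  1.500e+00  5.332e+02  1.030e+01]
 [-1.070e+02 -8.900e+00  2.300e+00  5.243e+02  1.260e+01]
 [-1.120e+02 -8.600e+00  3.100e+00  5.157e+02  1.560e+01]
 [-1.170e+02 -8.300e+00  3.800e+00  5.073e+02  1.940e+01]
 [-1.220e+02 -8.000e+00  4.500e+00  4.994e+02  2.400e+01]
 [-1.270e+02 -7.500e+00  5.200e+00  4.918e+02  2.910e+01]
 [-1.320e+02 -7.100e+00  5.800e+00  4.847e+02  3.500e+01]
 [-1.370e+02 -6.500e+00  6.400e+00  4.782e+02  4.140e+01]
 [-1.420e+02 -5.900e+00  7.000e+00  4.723e+02  4.840e+01]
 [-1.470e+02 -5.300e+00  7.500e+00  4.669e+02  5.580e+01]
 [-1.520e+02 -4.600e+00  7.900e+00  4.623e+02  6.370e+01]
 [-1.570e+02 -3.900e+00  8.300e+00  4.583e+02  7.200e+01]
 [-1.620e+02 -3.200e+00  8.600e+00  4.551e+02  8.060e+01]
 [-1.670e+02 -2.400e+00  8.800e+00  4.527e+02  8.940e+01]
 [-1.720e+02 -1.700e+00  9.000e+00  4.510e+02  9.840e+01]]
```

```bash
python3 -m handwheel '[[[-9,-1.7,0,0,0,-5,0],[-9.1,-0.9,0,0,0,-5,0],[-9.2,-0.1,0,0,0,-5,0],[-9.1,0.7,0,0,0,-5,0],[-9,1.5,0,0,0,-5,0],[-8.9,2.3,0,0,0,-5,0],[-8.6,3.1,0,0,0,-5,0],[-8.3,3.8,0,0,0,-5,0]]]'; python3 -m handwheel '[[[-8,4.5,0,0,0,-5,0],[-7.5,5.2,0,0,0,-5,0],[-7.1,5.8,0,0,0,-5,0],[0,0,0,0,0,0,0]]]'
```

```text
time_s: 3.85
eef_pos: [508.8, 20.4, 113.8]
ee_rot: [0.002, 0.854, 0.52, 0.002]
force: [4.5, -1.1, -2.7]
grip_width: 0.503
grip_force: 2.0
time_s: 4.35
eef_pos: [485.6, 36.3, 113.6]
ee_rot: [0.001, 0.914, 0.406, 0.001]
force: [-0.4, -0.4, 0.6]
grip_width: 0.503
grip_force: 0.0
```

```bash
python3 -m handwheel '[[[-6.5,6.4,0,0,0,-5,0],[-5.9,7,0,0,0,-5,0],[-5.3,7.5,0,0,0,-5,0]]]'; python3 - <<'E'
from h import *
t=capture("top")["image"][190:310,200:360];s=capture("side")["image"][170:390,200:440]
o=np.hstack([cv2.resize(t,(400,300),interpolation=2),cv2.resize(s,(400,367),interpolation=2)[:300]])
cv2.imwrite("pics/p1.png",o[:,:,::-1])
E
```

```text
time_s: 4.72
eef_pos: [469.3, 55.8, 113.6]
ee_rot: [0.002, 0.959, 0.283, 0.002]
force: [11.0, -15.0, -6.0]
grip_width: 0.5
grip_force: 9.1
```

View pics/p1.png

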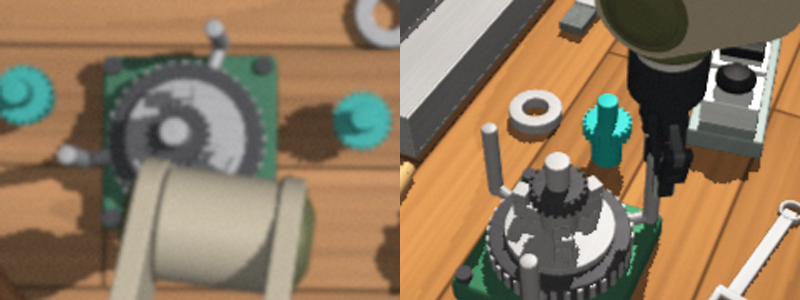

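The top view shows the handles turned clockwise, with the left one now at about (227,252.5) and the upper one at (286,201). The shaft is near the centre, and the 18 N push along the tangent suggests the jaws have met it. I'll measure how far the sleeve has turned while holding.

```bash
python3 -m handwheel '[[[0,0,0,0,0,0,0],[0,0,0,0,0,0,0]]]'; python3 - <<'E'
from h import *
T=capture("top")
for p in((227,252.5),(286,201)):
    q=plane(T,*p,150)-[554.8,113,0]; print(np.linalg.norm(q[:2]),np.degrees(np.arctan2(q[1],q[0])))
print(plane(T,200+173/2.5,190+131/2.5,175))
E
```

```text
time_s: 5.08
eef_pos: [469.3, 55.6, 113.5]
ee_rot: [0.002, 0.959, 0.284, 0.002]
force: [5.2, -8.8, -0.8]
grip_width: 0.496
grip_force: 5.0
103.67323250381337 101.88697618080624
106.63262489822009 -19.079135763226855
[555.97794508 113.28370062 175.        ]
```

```bash
python3 -m handwheel '[[[-2.2,3.3,0,0,0,0,0],[0,0,0,0,0,0,0],[0,0,0,0,0,0,0]]]'; python3 -m handwheel '[[[-2.2,3.3,0,0,0,0,0],[0,0,0,0,0,0,0],[0,0,0,0,0,0,0]]]'
```

```text
time_s: 5.5
eef_pos: [467.7, 57.4, 113.5]
ee_rot: [0.004, 0.959, 0.284, 0.002]
force: [7.4, -19.9, -3.7]
grip_width: 0.501
grip_force: 9.9
time_s: 5.88
eef_pos: [465.9, 59.3, 113.5]
ee_rot: [0.005, 0.959, 0.284, 0.002]
force: [8.5, -28.8, -5.0]
grip_width: 0.5
grip_force: 14.1
```

```bash
python3 -m handwheel '[[[4,-6,0,0,0,0,0],[3.5,-5.5,0,0,0,0,0],[0,0,0,0,0,0,0]]]'; python3 -m handwheel '[[[0,0,35,0,0,0,0],[0,0,35,0,0,0,0],[0,0,35,0,0,0,0],[0,-50,0,0,0,0,-1],[0,-50,0,0,0,0,-1],[0,-50,0,0,0,0,-1],[0,-50,0,0,0,0,-1],[0,-50,0,0,0,0,-1]]]'; python3 -m handwheel '[[[0,-50,0,0,0,0,-1],[0,-50,0,0,0,0,-1],[0,-20,0,0,0,0,-1],[0,0,0,0,0,0,-1],[0,0,0,0,0,0,-1]]]'
python3 - <<'E'
from h import *
from scipy.spatial.transform import Rotation as Ro
s=sense(); W=capture("wrist"); im=W["image"].copy()
q=np.array(s["ee_rot"]); R=Ro.from_quat(q[[1,2,3,0]]).as_matrix(); p=np.array(s["eef_pos"]); M=np.array(W["hand_eye"])
def pw(x):
    c=np.linalg.inv(M)@np.r_[R.T@(np.array(x)-p),1]; return [int(W["fx"]*c[0]/c[2]+W["cx"]),int(W["fy"]*c[1]/c[2]+W["cy"])]
for x in((471,-327,86),(460.5,-253,86),(450,-179,100)): print(x,pw(x)); cv2.circle(im,pw(x),4,(255,0,0),2)
t=capture("top")["image"][190:310,200:360]
o=np.hstack([cv2.resize(im,(400,300)),cv2.resize(t,(400,300),interpolation=2)])
cv2.imwrite("pics/p2.png",o[:,:,::-1])
E
```

```text
time_s: 6.25
eef_pos: [470.8, 52.1, 112.6]
ee_rot: [-0.0, 0.959, 0.283, 0.0]
force: [1.9, -1.6, 0.6]
grip_width: 0.498
grip_force: 1.4
time_s: 7.25
eef_pos: [470.2, -198.7, 217.5]
ee_rot: [-0.0, 0.959, 0.284, 0.0]
force: [0.6, -0.2, -0.2]
grip_width: 0.002
grip_force: 0.0
time_s: 7.88
eef_pos: [470.7, -316.1, 217.4]
ee_rot: [-0.0, 0.959, 0.284, 0.0]
force: [-0.2, 0.2, -0.1]
grip_width: 0.004
grip_force: 0.0
(471, -327, 86) [322, 230]
(460.5, -253, 86) [236, 191]
(450, -179, 100) [136, 151]
```

View pics/p2.png

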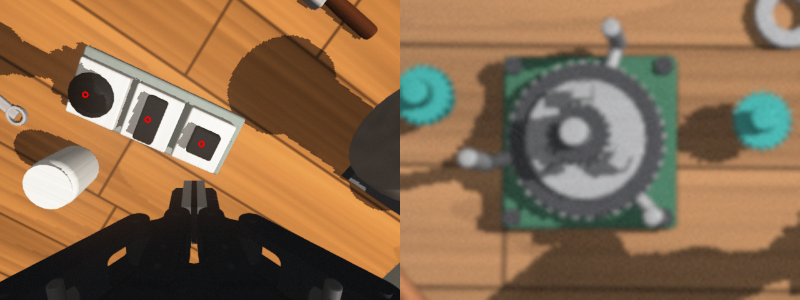

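The wrist half shows the square reset cap at (204,144) on the left half of the tile, about 3–5 mm beyond the mark. The top half shows the shaft centred in the chuck at (574,131). Now I'll press the reset key.

```bash
python3 -m handwheel '[[[1,-13,-40,0,0,0,-1],[0,0,-40,0,0,0,-1],[0,0,-30,0,0,0,-1],[0,0,-10,0,0,0,-1],[0,0,-5,0,0,0,-1],[0,0,-4,0,0,0,-1],[0,0,0,0,0,0,-1]]]'
```

```text
time_s: 8.85
eef_pos: [471.6, -330.7, 88.7]
ee_rot: [0.0, 0.959, 0.283, 0.0]
force: [0.1, 0.7, 0.1]
grip_width: -0.0
grip_force: 0.0
```

```bash
python3 -m handwheel '[[[0,0,-3,0,0,0,-1],[0,0,0,0,0,0,-1]]]'; python3 -m handwheel '[[[0,0,-3,0,0,0,-1],[0,0,0,0,0,0,-1]]]'
```

```text
time_s: 9.1
eef_pos: [471.4, -330.6, 85.2]
ee_rot: [-0.0, 0.959, 0.283, -0.0]
force: [0.9, 0.6, 0.1]
grip_width: 0.0
grip_force: 0.0
time_s: 9.35
eef_pos: [471.4, -330.5, 81.9]
ee_rot: [-0.0, 0.959, 0.283, -0.0]
force: [0.2, -0.1, -0.2]
grip_width: -0.001
grip_force: 0.0
```

```bash
python3 - <<'E'
from h import *
im=capture("side")["image"]
cv2.imwrite("pics/p3.png",cv2.resize(im[130:290,340:480],(525,600),interpolation=2)[:,:,::-1])
E
```

```text
(no output)
```

View pics/p3.png

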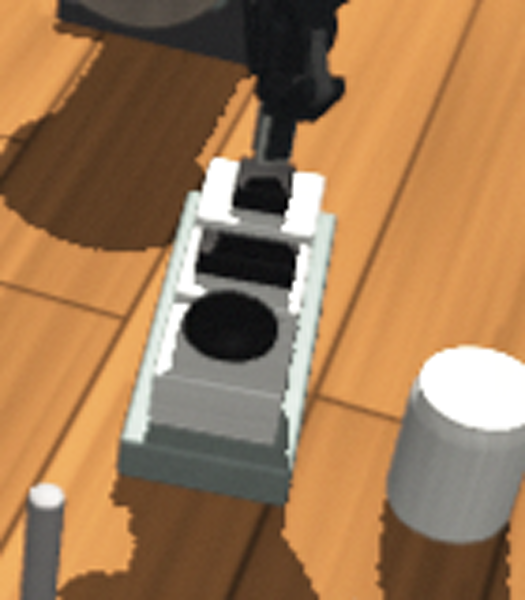

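The side picture shows the fingertips ending at about crop (275,165), just behind or above the square cap at (263,190), and there is no force yet. I'll compare with the projections before going further.

```bash
python3 - <<'E'
from h import *
S=capture("side"); T=capture("top"); print(S["image"].shape)
f=lambda x:[(round((a-o)*3.75),) for a,o in zip(proj(S,x),(340,130))]
for x in((471.4,-330.5,74),(471.4,-330.5,86),(471.4,-330.5,100),(471.4,-324,86),(453,-326,86),(489,-324,86),(474,-345,86),(468,-306,86),(477,-361,70),(475,-360,30)): print(x,f(x))
print(sense()["force"],sense()["tau"])
E
```

```text
(480, 640, 3)
(471.4, -330.5, 74) [(263,), (185,)]
(471.4, -330.5, 86) [(266,), (170,)]
(471.4, -330.5, 100) [(269,), (152,)]
(471.4, -324, 86) [(263,), (176,)]
(453, -326, 86) [(293,), (181,)]
(489, -324, 86) [(236,), (169,)]
(474, -345, 86) [(268,), (156,)]
(468, -306, 86) [(260,), (193,)]
(477, -361, 70) [(267,), (162,)]
(475, -360, 30) [(261,), (213,)]
[ 0.26567307 -0.31512319 -0.47663178] [-3.66601089e-03 -4.89091158e+01 -2.29038155e+01 -2.13656363e-04
  6.60286551e-04  4.15235846e-06]
```

```bash
cat > g.py <<'E'
from h import *
import sys
for n in("side","wrist","top"): cv2.imwrite(f"{sys.argv[1]}_{n}.png",capture(n)["image"])
E
python3 g.py a; python3 -m handwheel '[[[0,0,15,0,0,0,-1],[0,0,35,0,0,0,-1],[0,0,30,0,0,0,-1],[0,0,0,0,0,0,-1]]]'; python3 g.py b; python3 - <<'E'
from h import *
o=[]
for a in"ab":
    s=cv2.resize(cv2.imread(a+"_side.png")[155:195,390:443],(400,300),interpolation=2)
    w=cv2.resize(cv2.imread(a+"_wrist.png")[120:480,80:560],(400,300))
    o.append(np.vstack([s,w]))
cv2.imwrite("pics/p4.png",np.hstack(o)[:,:,::-1])
E
```

```text
time_s: 10.15
eef_pos: [472.3, -331.4, 165.5]
ee_rot: [0.003, 0.959, 0.283, 0.001]
force: [0.1, -1.1, -0.6]
grip_width: -0.004
grip_force: 0.0
```

View pics/p4.png

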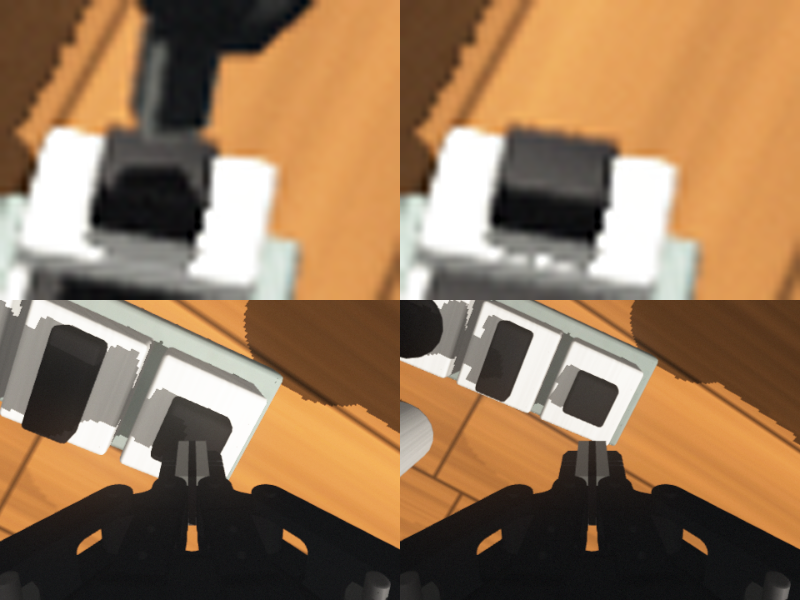

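The tip ends visibly above the cap at crop (175,135), and its shadow falls on the cap. So the finger ends sit higher than I assumed. I'll check by projecting the tool axis into the wrist image.

```bash
python3 - <<'E'
from h import *
W=capture("wrist");M=np.linalg.inv(np.array(W["hand_eye"]))
for x in(11,0,-11):
  for z in(8,0,-5,-15):
    c=M@[x,0,z,1]; print(x,z,(W["fx"]*c[0]/c[2]+W["cx"]).round(),(W["fy"]*c[1]/c[2]+W["cy"]).round())
s=cv2.imread("b_wrist.png"); print(s[270:330:3,300].tolist())
E
```

```text
11 8 312.0 263.0
11 0 312.0 269.0
11 -5 312.0 273.0
11 -15 312.0 281.0
0 8 312.0 284.0
0 0 312.0 291.0
0 -5 312.0 295.0
0 -15 312.0 305.0
-11 8 312.0 305.0
-11 0 312.0 312.0
-11 -5 312.0 317.0
-11 -15 312.0 329.0
[[248, 246, 241], [246, 244, 239], [244, 241, 236], [245, 242, 236], [237, 233, 228], [216, 145, 80], [192, 130, 76], [91, 83, 77], [91, 84, 76], [91, 84, 77], [90, 84, 77], [90, 84, 76], [87, 81, 75], [88, 82, 76], [87, 81, 74], [86, 79, 73], [85, 79, 72], [84, 78, 72], [85, 81, 74], [83, 78, 72]]
```

Projected with the calibration, the visible tip edge at row 290 puts the finger ends about 15–25 mm behind where I took them to be. I'll go down again, and below TCP 82 I'll probe in small steps, watching the force.

```bash
python3 -m handwheel '[[[0,2,-40,0,0,0,-1],[0,0,-40,0,0,0,-1],[0,0,-5,0,0,0,-1],[0,0,0,0,0,0,-1]]]'; python3 -m handwheel '[[[0,0,-3,0,0,0,-1],[0,0,0,0,0,0,-1]]]'|grep -E "pos|force:"; python3 -m handwheel '[[[0,0,-2,0,0,0,-1],[0,0,0,0,0,0,-1]]]'|grep -E "pos|force:"
```

```text
time_s: 10.85
eef_pos: [471.7, -328.8, 77.9]
ee_rot: [0.0, 0.959, 0.283, 0.0]
force: [0.5, -0.9, -0.1]
grip_width: 0.001
grip_force: 0.0
eef_pos: [471.7, -328.8, 75.0]
force: [-0.1, 0.3, 0.2]
grip_force: 0.0
eef_pos: [471.4, -328.5, 72.2]
force: [-0.5, 0.6, 1.4]
grip_force: 0.0
```

```bash
python3 -m handwheel '[[[0,0,-2,0,0,0,-1],[0,0,0,0,0,0,-1]]]'|grep -E "pos|force:"; python3 -m handwheel '[[[0,0,-2,0,0,0,-1],[0,0,0,0,0,0,-1]]]'|grep -E "pos|force:"; python3 -m handwheel '[[[0,0,-2,0,0,0,-1],[0,0,0,0,0,0,-1]]]'|grep -E "pos|force:"
```

```text
eef_pos: [471.5, -328.6, 70.1]
force: [0.4, 0.5, 0.5]
grip_force: 0.0
eef_pos: [471.5, -328.6, 68.3]
force: [-1.1, -0.2, 2.6]
grip_force: 1.3
eef_pos: [471.5, -328.6, 66.3]
force: [-1.4, 0.8, 3.7]
grip_force: 1.9
```

```bash
python3 -m handwheel '[[[0,0,-2,0,0,0,-1],[0,0,0,0,0,0,-1]]]'|grep -E "pos|force:"; python3 -m handwheel '[[[0,0,-2,0,0,0,-1],[0,0,0,0,0,0,-1]]]'|grep -E "pos|force:";  python3 -m handwheel '[[[0,0,-1.5,0,0,0,-1],[0,0,0,0,0,0,-1]]]'|grep -E "pos|force:"
```

```text
eef_pos: [471.5, -328.6, 64.2]
force: [0.1, 0.4, 5.2]
grip_force: 2.5
eef_pos: [471.6, -328.7, 62.9]
force: [-2.0, 1.5, 9.7]
grip_force: 4.8
eef_pos: [471.7, -328.8, 62.7]
force: [-5.2, 4.6, 21.0]
grip_force: 10.4
```

```bash
python3 -m handwheel '[[[0,0,8,0,0,0,-1],[0,0,20,0,0,0,-1],[0,0,32,0,0,10.6,-1],[-3.5,24,0,0,0,10.6,-1],[-3.5,25,0,0,0,10.6,-1],[-3.5,25,0,0,0,10.6,-1],[0,0,0,0,0,10.6,-1],[0,0,0,0,0,10.6,-1]]]'; python3 -m handwheel '[[[0,0,-20,0,0,0,-1],[0,0,-20,0,0,0,-1],[0,0,-8,0,0,0,-1],[0,0,0,0,0,0,-1]]]'
```

```text
time_s: 13.85
eef_pos: [460.8, -254.1, 120.3]
ee_rot: [-0.0, 0.663, 0.748, -0.0]
force: [0.1, -0.3, 0.6]
grip_width: 0.0
grip_force: 0.0
time_s: 14.35
eef_pos: [460.8, -254.5, 72.4]
ee_rot: [-0.0, 0.666, 0.746, 0.0]
force: [0.2, -0.4, 0.0]
grip_width: 0.004
grip_force: 0.0
```

```bash
python3 -m handwheel '[[[0,0,-3,0,0,0,-1],[0,0,-2,0,0,0,-1],[0,0,0,0,0,0,-1]]]'|grep -E "pos|force:"; python3 -m handwheel '[[[0,0,-2,0,0,0,-1],[0,0,-1,0,0,0,-1],[0,0,0,0,0,0,-1]]]'|grep -E "pos|force:";  python3 -m handwheel '[[[0,0,-1.5,0,0,0,-1],[0,0,-1,0,0,0,-1],[0,0,0,0,0,0,-1]]]'|grep -E "pos|force:"
```

```text
eef_pos: [461.3, -254.9, 68.1]
force: [0.3, -0.6, 2.7]
grip_force: 1.4
eef_pos: [461.2, -254.8, 64.9]
force: [1.6, -2.5, 4.3]
grip_force: 2.3
eef_pos: [461.3, -254.9, 62.9]
force: [-0.8, -0.5, 8.9]
grip_force: 5.0
```

Start bottomed at the same height and force as reset did. I'll lift clear, then check the shaft, handles and bystanders by numbers.

```bash
python3 -m handwheel '[[[0,0,0,0,0,0,-1],[0,0,8,0,0,0,-1],[0,0,30,0,0,0,-1],[0,0,50,0,0,0,-1],[0,0,50,0,0,0,-1],[0,0,0,0,0,0,-1],[0,0,0,0,0,0,-1],[0,0,0,0,0,0,-1]]]'; python3 - <<'E'
from h import *
a=cv2.imread("pics/top0.png")[:,:,::-1]; T=capture("top"); b=T["image"]
d=cv2.absdiff(np.ascontiguousarray(a),b).max(2)
for n,(x,y,X,Y) in dict(bearing=(335,178,375,212),jar=(152,212,188,245),driver=(158,255,216,322)).items(): print(n,(d[y:Y,x:X]>40).mean().round(3))
hsv=cv2.cvtColor(b,cv2.COLOR_RGB2HSV)
print("side diff vs b", (cv2.absdiff(cv2.imread("b_side.png"),capture("side")["image"])[200:370,225:350].max(2)>40).mean())
s=(b[190:310,200:360]); r=cv2.HoughCircles(cv2.cvtColor(cv2.resize(s,None,fx=5,fy=5,interpolation=2),cv2.COLOR_RGB2GRAY)[180:460,220:480],cv2.HOUGH_GRADIENT,1,200,param1=80,param2=15,minRadius=20,maxRadius=36)
if r is not None:
  u,v,_=r[0,0]; print(r[0,0],plane(T,200+(u+220)/5,190+(v+180)/5,175))
E
```

```text
time_s: 16.48
eef_pos: [460.4, -254.1, 198.7]
ee_rot: [-0.002, 0.666, 0.746, -0.0]
force: [0.2, 0.5, -0.9]
grip_width: -0.002
grip_force: 0.0
bearing 0.0
jar 0.0
driver 0.059
side diff vs b 0.006258823529411765
[128.5  83.5  28.8] [555.29936153 112.13007725 175.        ]
```

```bash
python3 -c "from rig import *; print(finish_job())"
```

```text
the job is handed in; nothing more can be done
None
```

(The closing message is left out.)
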